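Set the coffee grinder to its espresso mark

TASK

Set the coffee grinder for espresso: press the sprung ring-shaped collar on its top down with a fingertip until it comes free, turn it clockwise (seen from above) by its rim, in as many strokes as it takes, until its red engraved mark comes out from under the hood and stands exactly at the red pointer at the front, and let the collar spring fully up again so that it is locked there. Leave the steel cup under the spout and the other things round the grinder where they stand.

Things in the scene. Friction and masses are not known exactly. Their poses are not given: they have to be found in the camera images.
- grinder: Grey coffee grinder, fixed to the worktop, 205 x 152 mm on plan and 190 mm high. Origin on the worktop (z = 0) straight under the axis of the collar. Its x axis points from its front (spout, pointer; the side towards the robot) to its back (column, hood), z up.
- collar_axis (a point): Fixed point on the collar's vertical axis, 139 mm above the worktop: the height of the collar's flat top while the collar is up. Axes as the grinder's. The collar is an aluminium ring, 140 mm across, with a flat black rubber top (radius 22 to 55 mm: the place to press). A fixed steel hub of radius 21 mm stands in its middle, top 142 mm above the worktop.
- pointer (a point): Tip of the fixed red pointer on a post just outside the rim at the front of the grinder, 71.5 mm from the axis towards the grinder's -x, 139 mm above the worktop; the post stands 78 to 88 mm out and 138 mm high (the red tip to 140 mm).
- mark (a point): Outer end of the long part of the red radial engraved mark on the collar, 57.5 mm from the axis and level with the collar's flat top; it turns and sinks with the collar. The mark is a red line 4 mm wide from 35 to 70 mm radius. At the start it is hidden under the hood.
- collar (a joint): Angle of the collar in rad, anticlockwise positive seen from above; 0: the mark faces the pointer. Starts between 2.1 and 4.5; clockwise turning lowers it. Stops at -0.5 and 4.9. While up it rests only at multiples of 0.2094 (12 degrees), with 0.023 play either way. Pressed down, it turns against some 0.05 N m of friction: a fingertip pressed on the rubber carries it round.
- collar_lift (a joint): How far the collar is pressed down, in m: 0 fully up, 0.009 at the bottom stop. A spring pushes it up: about 5 N to start it down, 9 N at 0.007, 10 N at the bottom. It is clear of the locking tongue from 0.0065 on; below 0.0015 it is up and locked.
- coffee_jar: Loose glass jar with a green lid, 89 mm across and 137 mm high, origin at its underside. To be left alone.
- kitchen_timer: Loose round red and white kitchen timer, 66 mm across and 41 mm high, origin at its underside. To be left alone.
- mug: Loose dark grey mug, 90 x 107 x 85 mm, origin at its underside. To be left alone.
- hood_edge (a point): Middle of the lower front edge of the hood that covers the rear of the collar: 12.5 mm behind the collar's axis (grinder +x), 145 mm above the worktop. Axes as the grinder's. The hood runs across the whole collar; its top is 175 mm, the knob of its lid 190 mm above the worktop. In front of this edge the collar is open to the hand from above.
- lock (a point): Fixed index tongue, hidden under the hood, 64 mm behind the collar's axis. While the collar is up, the tongue stands between two of the 30 upright ribs round the collar's rim (radius 57 to 70 mm, tops level with the rubber) and locks it. If the collar is let go between two rest positions, it slips into the nearer one as it rises; rarely it stays balanced on a rib, about 6 mm down.
- dosing_cup: Loose round steel dosing cup, open at the top, 54 mm across and 38 mm high, standing on the grinder's foot under the spout; origin at its underside. To be left alone.
- teaspoon: Loose steel teaspoon lying on the worktop, 130 x 26 x 11 mm, origin under its middle. To be left alone.
- red_capsule: Loose reddish-brown coffee capsule, 54 mm across and 33 mm high, origin at its underside. To be left alone.
- gold_capsule: Loose gold-brown coffee capsule, 54 mm across and 33 mm high, origin at its underside. To be left alone.

How it is judged:
By the outcome, as a careful person would: the job done as asked, in the order asked, and still so for the second after the job is handed in, with the robot touching nothing.
It also fails if it takes over 72 s, if anything falls off the work surface, if the arm or the gripper's body presses on something with over 40 N, if the wrist force passes 120 N, or if a joint passes its speed limit or range.

ROBOT

A 6-joint arm with a two-finger parallel gripper is mounted at the origin on a cart in front of the work surface, level with it; the furniture and walls round the work are solid. World frame = base frame: x ahead of the robot, y to its left, z up, the work surface at z = 0. Lengths are in m, angles in rad, forces in N, time in s.
With the tool pointing down it reaches from about 0.2 to 0.875 m from the base axis. Payload 3.4 kg.
Tool frame: the origin (TCP) lies between the finger pads; the fingertips stand 25 mm ahead of it and the grasp point (between the pads) lies 6 mm ahead of it (r.nose_length is the z of the fingertips in the tool frame, in m); z points along the fingers, y is the line along which they close (so a half turn about z gives the same grasp; the last joint's range is limited). The gripper opens to 94 mm and grips with 3 to 60 N. Pads are 16 mm wide; open, the fingers measure 119 mm over their backs; the gripper's body (75 mm by 177 mm) begins 78 mm behind the grasp point.
Start: joints at [1.096, 0.276, 1.505, -0, 1.361, -0.121], TCP at [0.199, 0.539, 0.202] pointing down, gripper open.
Joint ranges: [-2.89, 2.89], [-0.75, 2.08], [0.22, 2.7], [-1.18, 4.32], [0.11, 2.71], [-2.7, 2.7]. Speed limits (rad/s): [2.57, 2.57, 3.14, 3.14, 3.14, 3.14].

INTERFACE

Orientations are given as a unit quaternion [w, x, y, z].
In Python, from plant import r, gripper_to, inverse_kinematics, vision, models, telemetry gives the robot as it stands. Calls block until the motion is done:
- r.move_to(position, orientation): joint-space move of the TCP to a pose.
- r.move_l(position, rot=None, vel=0.15, guard=None): straight line of the TCP; rot=None keeps the orientation; vel is the mean speed in m/s. With guard (N) it stops when the force on the tool has changed by that much, and returns True; else False.
- r.movej(angles): joint-space move.
- gripper_to(opening, f_grip=None): finger opening in m; f_grip is the grip in N (None keeps the last); returns when the fingers have stopped.
- r.hold(seconds).
- inverse_kinematics(position, orientation): joint angles nearest the present ones, or None.
- vision.snapshot(name): name is "side" or "top" or "wrist"; returns the picture (480x640x3 uint8, red, green, blue); there is no depth.
- vision.get_calibration(name): a dict with "fx", "fy", "cx", "cy" (pixels), "D" ([k1, k2, p1, p2, k3] as OpenCV has them; the pictures are not rectified), "position" and "orientation" of the camera in the world. Camera axes: x right, y down, z forward; pixel columns grow to the right and rows downward; lengths in m; the calibration is good to about 2 mm. A picture is of the moment at which its call begins: read the wrist's pose just before it. get_calibration takes no time and is no camera call; for the wrist camera it gives the pose at the moment of the call.
A pose or a line that the arm cannot do raises r.PlanningError and nothing moves.
- r.sign_off(): hands the job in; it is judged then, once.
Trained networks look in the newest picture that a camera, given by its name, has taken for a name from the list of things; names that differ only in an ending like _2 or _b are one class to them, and where a whole thing is asked for, a point or a joint stands for the part that bears it (a point fixed in the world has none). Each returns a list of dicts, best first, with "score" (0 to 1); they miss things now and then, are a little off and sometimes report something else, mostly with a low value. They report only what shows in the picture. A call takes as long as a camera call.
- models.boxes_of(thing, camera): "at" ([x, y, z] in m, in world coordinates, good to about 4 mm: the middle of the surface that is visible of it).
- models.regions_of(thing, camera): "pixels" (480x640 bool, what is visible of it).
- models.mark_of(thing, camera): "at" ([x, y, z] in m, in world coordinates, good to about 4 mm: a listed point, or the origin of a listed thing).
Readings, each from a call of its own:
- telemetry.current_t(): time.
- telemetry.current_joints(): joint angles.
- telemetry.current_dq(): joint speeds.
- telemetry.current_joint_efforts(): joint torques, N m.
- telemetry.current_ee_pos(): TCP position.
- telemetry.current_tool_rot(): TCP orientation.
- telemetry.current_wrist_force(): force on the tool from outside, world axes, zero at the start.
- telemetry.current_torque(): the same for the moment, N m.
- telemetry.current_opening(): finger opening in m.
- telemetry.current_finger_force(): force on a finger pad.
Only numpy, scipy, OpenCV 4.12 (cv2) and the standard library are available. Lean on these libraries where they do the work, as an engineer would, in place of code of your own. Each camera call takes 0.05 s, during which the arm holds its last target. There are 200 camera calls.

## Working session

There is one attempt and no reset: what is moved stays moved. The work goes in short steps, each a Python script; the robot and the scene stay as the last script left them, time stands still between calls to the robot, and variables do not carry over. Pictures are saved under pics/ and viewed, at most 10 in all, crops included, and the job is handed in when it is done.

```bash
ls; mkdir -p pics; python3 - <<'E'
from plant import r, vision, models, telemetry
import cv2, numpy as np
ims=[]
for c in ("top","side"):
    im=vision.snapshot(c); ims.append(im)
    k=vision.get_calibration(c); print(c,np.round(k["position"],3),np.round(k["orientation"],3),k["fx"])
    for t in ("grinder","collar_axis","pointer","hood_edge","mark","coffee_jar","mug","dosing_cup"):
        d=models.mark_of(t,c)
        print(t,[(np.round(x["at"],4).tolist(),round(x["score"],2)) for x in d[:2]])
cv2.imwrite("pics/a.png",cv2.resize(np.hstack(ims)[...,::-1],(800,300),interpolation=cv2.INTER_AREA))
cv2.imwrite("pics/top.png",ims[0][...,::-1]);print(telemetry.current_t(),r.nose_length, telemetry.current_tool_rot(),telemetry.current_opening())
E
```

```text
pics
top [-0.388 -0.013  1.565] [ 0.182 -0.629  0.726 -0.213] 619.6880444978096
grinder [([0.4753, -0.1152, 0.0044], 0.9)]
collar_axis []
pointer [([0.3978, -0.1262, 0.1377], 0.67)]
hood_edge [([0.4782, -0.1229, 0.142], 0.58)]
mark [([0.5216, -0.1337, 0.1374], 0.85)]
coffee_jar [([0.6268, 0.1109, 0.0007], 0.86)]
mug [([0.4821, 0.233, 0.002], 0.91)]
dosing_cup [([0.5297, -0.1125, 0.1323], 0.7), ([0.4213, -0.1234, 0.0234], 0.54)]
side [ 0.181 -0.681  1.177] [-0.261  0.928 -0.256  0.079] 519.1186055585054
grinder [([0.4708, -0.1178, 0.0018], 0.79)]
collar_axis []
pointer [([0.4201, -0.4511, -0.0015], 0.74), ([0.3997, -0.1245, 0.141], 0.58)]
hood_edge [([0.4796, -0.1155, 0.1476], 0.94), ([0.4817, 0.2319, -0.0033], 0.52)]
mark [([0.5254, -0.1374, 0.1394], 0.6)]
coffee_jar [([0.6254, 0.1107, -0.003], 0.75), ([0.4686, -0.1208, 0.0028], 0.27)]
mug [([0.4818, 0.2307, -0.0035], 0.79)]
dosing_cup [([0.4189, -0.1244, 0.0268], 0.47)]
0.9 0.025 [1.89099497e-05 1.75977964e-01 9.84394103e-01 7.14407796e-05] 0.09380120352834073
```

View pics/a.png

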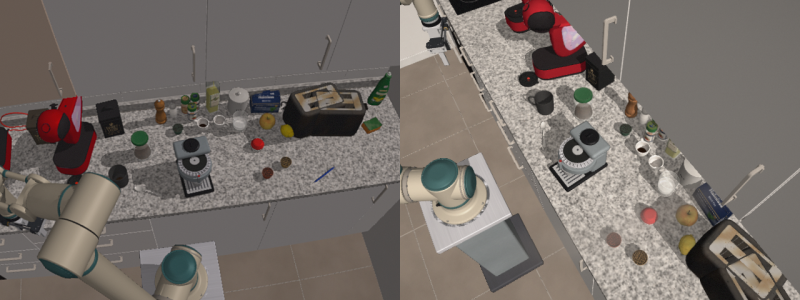

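```bash
cat > h.py <<'E'
from plant import r, gripper_to, inverse_kinematics, vision, models, telemetry
import numpy as np, cv2
from scipy.spatial.transform import Rotation as R
def down(yaw):
    q=(R.from_euler("z",yaw)*R.from_euler("x",np.pi)).as_quat(); return q[[3,0,1,2]]
E
python3 - <<'E'
from h import *
# move above the front, look with the wrist camera
k=vision.get_calibration("wrist"); p=telemetry.current_ee_pos()
print("cam-tcp",np.round(np.array(k["position"])-p,3),np.round(k["orientation"],3),k["fx"])
gripper_to(0.0,20)
for i,(x,y) in enumerate([(0.36,-0.12),(0.42,-0.16)]):
    r.move_to([x,y,0.36],down(0)); print(np.round(telemetry.current_joints(),2))
    im=vision.snapshot("wrist")
    cv2.imwrite(f"pics/w{i}.png",im[...,::-1])
    for t in ("grinder","collar_axis","pointer","hood_edge","mark"):
        d=models.mark_of(t,"wrist"); print(t,[(np.round(x["at"],4).tolist(),round(x["score"],2)) for x in d[:2]])
print(telemetry.current_t(),telemetry.current_wrist_force(),np.round(vision.get_calibration("wrist")["position"],3),telemetry.current_opening())
E
```

```text
cam-tcp [-0.066  0.023  0.183] [0.099 0.815 0.567 0.069] 336.3990606943745
[-0.5  -0.08  1.54  0.    1.69  1.07]
grinder [([0.4746, -0.1219, 0.0017], 0.93)]
collar_axis [([0.4706, -0.1187, 0.1393], 0.88), ([0.6248, 0.1055, -0.0013], 0.67)]
pointer [([0.4038, -0.1282, 0.1386], 0.74)]
hood_edge [([0.48, -0.118, 0.1442], 0.65)]
mark []
[-0.52  0.03  1.43  0.    1.68  1.05]
grinder [([0.4712, -0.1209, 0.0021], 0.88)]
collar_axis [([0.4648, -0.1199, 0.1388], 0.6)]
pointer [([0.3986, -0.1265, 0.1413], 0.72)]
hood_edge [([0.4828, -0.1185, 0.1448], 0.91)]
mark []
5.7833 [ 0.07217279 -0.47686745  0.65689189] [ 0.487 -0.16   0.543] 0.0004811004461393075
```

The overview shows the grinder at about (193,165) in the top view and (582,155) in the side view. The collar is open towards the robot and the hood is behind it. The jar and mug are well clear to the left.

View pics/w1.png

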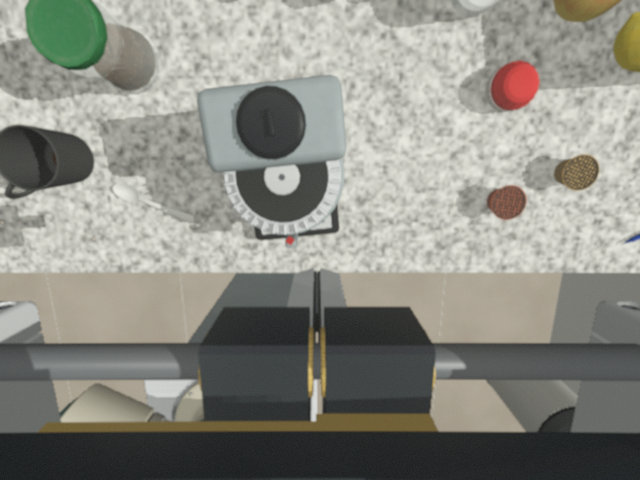

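View pics/w0.png

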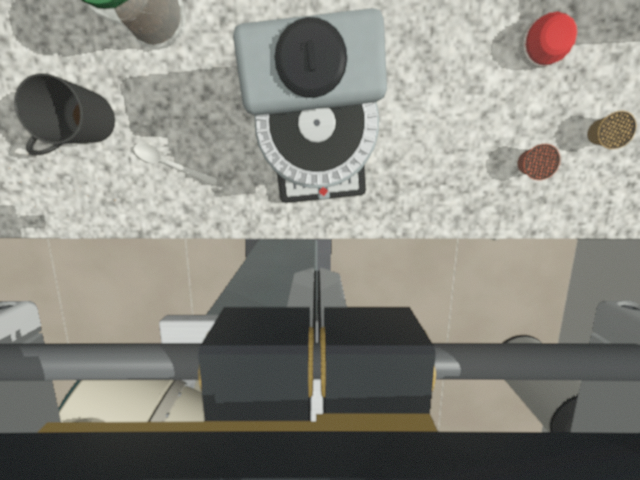

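In w1 the hub is at (282,177) and the red pointer tip at (290,239). In w0 they are at (317,124) and (323,190). The front of the collar is clear and the mark is hidden. Next I triangulate both points from these two views.

```bash
python3 - <<'E'
from h import *
k=vision.get_calibration("wrist"); K=np.array([[k["fx"],0,k["cx"]],[0,k["fy"],k["cy"]],[0,0,1]])
q=k["orientation"]; Rw=R.from_quat([q[1],q[2],q[3],q[0]]).as_matrix(); p1=np.array(k["position"]); p0=p1+[-0.06,0.04,0]
def rays(uv): 
    u=cv2.undistortPoints(np.array([[uv]],float),K,np.array(k["D"],float))[0,0]; d=Rw@[u[0],u[1],1]; return d
def tri(a,b):
    A=[];y=[]
    for p,d in ((p0,rays(a)),(p1,rays(b))):
        d=d/np.linalg.norm(d);P=np.eye(3)-np.outer(d,d);A.append(P);y.append(P@p)
    return np.linalg.lstsq(np.vstack(A),np.hstack(y),rcond=None)[0]
def onz(p,d,z): return p+d*(z-p[2])/d[2]
res={}
for i,(h,g) in enumerate([((317,124),(323,190)),((282,177),(290,239))]):
    im=cv2.imread(f"pics/w{i}.png"); v=im.max(2)
    m=np.zeros(v.shape,np.uint8); cv2.circle(m,h,25,1,-1); m&=(v>110).astype(np.uint8)
    n,l,s,c=cv2.connectedComponentsWithStats(m); j=l[h[1]+6,h[0]+6]; hc=c[j]; print("hub",hc,s[j])
    b,gg,rr=[im[...,q].astype(int) for q in range(3)]
    m=((rr>gg*1.8)&(rr>90)); mm=np.zeros_like(m); mm[g[1]-12:g[1]+12,g[0]-12:g[0]+12]=1; ys,xs=np.nonzero(m&mm)
    pc=np.array([xs.mean(),ys.mean()]);print("ptr",pc,len(xs), ys.min(),ys.max())
    res[i]=(hc,pc); p=(p0,p1)[i]
    print("at z",onz(p,rays(hc),.142),onz(p,rays(pc),.139))
print("tri",tri(res[0][0],res[1][0]),tri(res[0][1],res[1][1]))
E
```

```text
hub [316.70400729 123.643898  ] [ 298  107   38   36 1098]
ptr [322.88235294 190.82352941] 34 188 194
at z [ 0.46537781 -0.12077168  0.142     ] [ 0.3897656  -0.12809824  0.139     ]
hub [281.751417   174.32550607] [ 260  154   43   42 1235]
ptr [289.42857143 239.77142857] 35 237 243
at z [ 0.46924132 -0.1198372   0.142     ] [ 0.38973625 -0.12699216  0.139     ]
tri [ 0.46769213 -0.11956405  0.12714829] [ 0.39035866 -0.12766016  0.14265776]
```

```bash
cat >> h.py <<'E'
C=np.array([0.467,-0.1197]); YAW=0.1; RAD=0.041
def at(phi,z): 
    a=YAW+np.pi+phi; return [C[0]+RAD*np.cos(a),C[1]+RAD*np.sin(a),z+r.nose_length], down(YAW+phi)
def tip(): return telemetry.current_ee_pos()[2]-r.nose_length
def fz(): return round(float(telemetry.current_wrist_force()[2]),1)
def press(phi,depth=0.0083):
    r.move_to(*at(phi,0.155)); f0=fz()
    r.move_l(at(phi,0.142)[0],vel=0.06)
    hit=r.move_l(at(phi,0.128)[0],vel=0.02,guard=3.5); zc=tip()
    print("contact",hit,round(zc,4),fz()-f0)
    r.move_l(at(phi,0.139-depth)[0],vel=0.03); print("pressed",round(tip(),4),fz()-f0)
def stroke(p0,p1,z=0.139-0.0083):
    n=int(np.ceil(abs(p1-p0)/0.3)); fs=[]
    for p in np.linspace(p0,p1,n+1)[1:]:
        x,q=at(p,z); r.move_l(x,q,vel=0.045); fs.append(np.round(telemetry.current_wrist_force(),1).tolist())
    print("forces",fs,"tip",round(tip(),4))
def lift(): 
    p=telemetry.current_ee_pos(); r.move_l([p[0],p[1],0.16+r.nose_length],vel=0.06); print("t",telemetry.current_t(),"fz",fz())
E
python3 - <<'E'
from h import *
for phi in (1.25,0,-1.25):
    print(inverse_kinematics(*at(phi,0.13)))
press(1.25)
print(telemetry.current_wrist_force(),telemetry.current_ee_pos(),telemetry.current_t())
E
```

```text
[-0.47906839  0.17449314  1.76634084  0.          1.20075867 -0.25827206]
[-4.39691158e-01  1.12665075e-01  1.84325674e+00 -4.44089210e-16
  1.18567084e+00  1.03110517e+00]
[-3.32952803e-01  1.33652046e-01  1.81785861e+00 -4.44089210e-16
  1.19008200e+00  2.38784352e+00]
contact False 0.1281 0.3
pressed 0.1311 -0.2
[ 0.26150909  0.19608224 -0.50592047] [ 0.45825248 -0.15980532  0.15606751] 8.4417
```

```bash
python3 - <<'E'
from h import *
im=vision.snapshot("wrist"); s=vision.snapshot("side")
k=vision.get_calibration("side");K=np.array([[k["fx"],0,k["cx"]],[0,k["fy"],k["cy"]],[0,0,1]]);q=k["orientation"]
Rw=R.from_quat([q[1],q[2],q[3],q[0]])
def proj(P): 
    rv=Rw.inv(); return cv2.projectPoints(np.array([P],float),rv.as_rotvec(),rv.apply(-np.array(k["position"])),K,np.array(k["D"],float))[0].ravel()
u=proj([*C,0.139]).astype(int); print(u,proj([*at(1.25,0.131)[0][:2],0.131]))
c=cv2.resize(s[u[1]-50:u[1]+50,u[0]-50:u[0]+50],(400,400),interpolation=cv2.INTER_CUBIC)
w=cv2.resize(im,(400,300),interpolation=cv2.INTER_AREA); w=np.vstack([w,np.zeros((100,400,3),np.uint8)])
cv2.imwrite("pics/b.png",np.hstack([c,w])[...,::-1])
E
```

```text
[284 240] [289.27693617 256.38731525]
```

View pics/b.png

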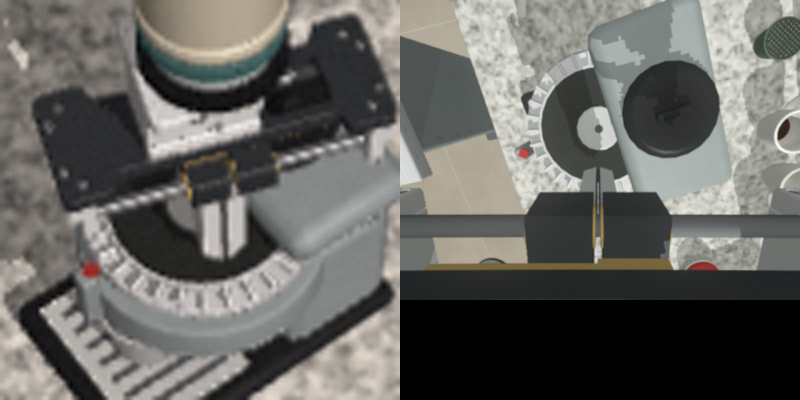

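The side view (left half) shows the closed fingertips at about (222,258) on or just above the black rubber, in front of the hood. The place is right but there is no contact yet, so I descend further with the guard on.

```bash
python3 - <<'E'
from h import *
f0=fz()
for z in (0.128,0.126,0.124,0.122,0.12,0.118,0.116,0.114,0.112):
    h=r.move_l(at(1.25,z)[0],vel=0.02,guard=4); print(h,round(tip(),4),np.round(telemetry.current_wrist_force(),1),np.round(telemetry.current_finger_force(),1))
    if h: break
E
```

```text
False 0.1278 [ 0.6 -0.3  0.4] 0.0
False 0.1258 [-0.1 -0.5  0.2] 0.0
False 0.1238 [-0.3 -0.3 -0.1] 0.0
False 0.1219 [-0.6  0.  -0.2] 0.0
False 0.1199 [ 0.4  0.1 -0.5] 0.0
False 0.1178 [-0.8  0.   0.3] 0.0
False 0.1159 [-0.4  0.4 -0.1] 0.0
False 0.1139 [ 0.3  0.4 -0.1] 0.0
False 0.1119 [-0.7 -0.3  0.2] 0.0
```

```bash
python3 - <<'E'
from h import *
im=vision.snapshot("wrist"); s=vision.snapshot("side")
print(telemetry.current_ee_pos(),telemetry.current_tool_rot(),np.round(telemetry.current_joint_efforts(),1))
for c in ("side","wrist"):
  for t in ("collar_axis","pointer","hood_edge"):
    d=models.mark_of(t,c); print(t,[(np.round(x["at"],4).tolist(),round(x["score"],2)) for x in d[:2]])
c=cv2.resize(s[180:280,234:334],(400,400),interpolation=cv2.INTER_CUBIC)
w=cv2.resize(im[60:460,120:520],(400,400),interpolation=cv2.INTER_AREA)
cv2.imwrite("pics/c.png",np.hstack([c,w])[...,::-1])
E
```

```text
[ 0.45801686 -0.159709    0.13699507] [-2.73787004e-06  7.80694965e-01  6.24912291e-01 -1.64557318e-05] [  0.  -33.  -21.4   0.1   0.   -0. ]
collar_axis [([0.4692, -0.1162, 0.1409], 0.82)]
pointer [([0.3992, -0.1259, 0.1397], 0.79), ([0.4796, -0.1163, 0.1447], 0.7)]
hood_edge [([0.4796, -0.118, 0.1451], 0.78)]
collar_axis [([0.4682, -0.1213, 0.1366], 0.87)]
pointer [([0.3988, -0.126, 0.1406], 0.9)]
hood_edge [([0.4801, -0.1192, 0.1447], 0.97)]
```

View pics/c.png

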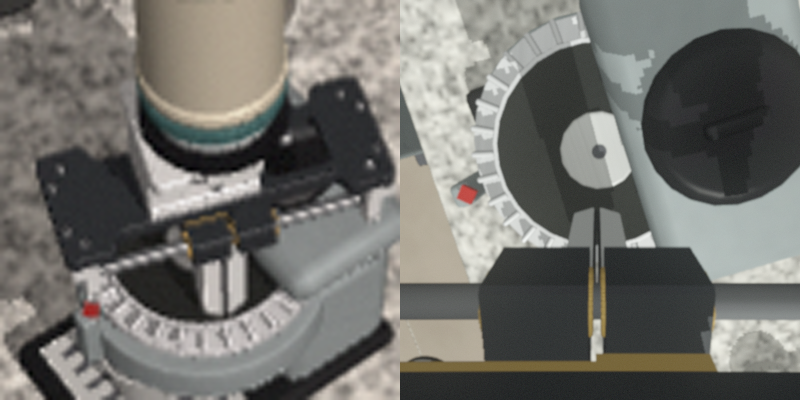

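```bash
python3 - <<'E'
from h import *
k=vision.get_calibration("side");K=np.array([[k["fx"],0,k["cx"]],[0,k["fy"],k["cy"]],[0,0,1]]);q=k["orientation"]
rv=R.from_quat([q[1],q[2],q[3],q[0]]).inv()
def proj(P): return np.round(cv2.projectPoints(np.array([P],float),rv.as_rotvec(),rv.apply(-np.array(k["position"])),K,np.array(k["D"],float))[0].ravel(),1)
crop=lambda P:(proj(P)-[234,180])*4
for z in (.112,.12,.131,.139): print("tip",z,crop([0.458,-0.1597,z]))
for rr in (.055,.07): print("ring",rr,[crop([*(C+rr*np.array([np.cos(YAW+np.pi+a),np.sin(YAW+np.pi+a)])),.139]) for a in (-.5,0,.5,1,1.4)])
print("ptr",crop([*(C-.0715*np.array([np.cos(YAW),np.sin(YAW)])),.139]))
for z in (0.112,0.12,0.125,0.13,0.135,0.14,0.16):
    r.move_l(at(1.25,z)[0],vel=0.03); r.hold(.1); print(round(tip(),4),np.round(telemetry.current_joint_efforts(),2)[1:3],fz())
s=vision.snapshot("side"); print(telemetry.current_t())
cv2.imwrite("pics/d.png",cv2.resize(s[180:280,234:334],(400,400),interpolation=cv2.INTER_CUBIC)[...,::-1])
E
```

```text
tip 0.112 [221.6 321.6]
tip 0.12 [221.6 314.8]
tip 0.131 [221.2 305.6]
tip 0.139 [220.8 298.8]
ring 0.055 [array([106. , 251.2]), array([122. , 288.8]), array([157.6, 315.2]), array([204.4, 322.8]), array([241.6, 314.4])]
ring 0.07 [array([ 80.4, 254.4]), array([100.4, 302.4]), array([146., 336.]), array([205.6, 346. ]), array([253.2, 334.8])]
ptr [ 98.4 303.6]
0.112 [-33.05 -21.47] 1.2
0.12 [-32.97 -21.82] -1.1
0.125 [-32.85 -21.96] 0.3
0.13 [-32.75 -22.11] -0.4
0.135 [-32.66 -22.27] 0.4
0.14 [-32.57 -22.41] 0.4
0.1598 [-32.24 -22.93] 0.6
14.725
```

View pics/d.png

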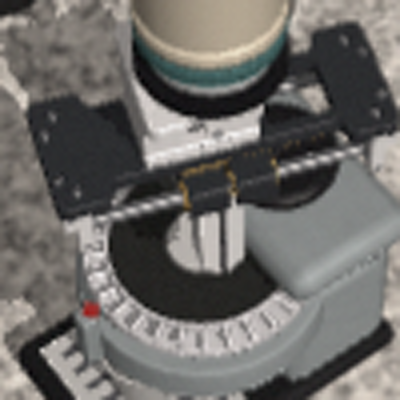

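The side view shows the raised fingertips ending at about (215,272), roughly 10 to 15 mm higher than the nose length implies. I check the tip length against where the tips appear in the wrist picture, then feel for contact at the front. There the gripper's body stays clear of the hood.

```bash
python3 - <<'E'
from h import *
r.move_to(*at(0,0.150))
k=vision.get_calibration("wrist");K=np.array([[k["fx"],0,k["cx"]],[0,k["fy"],k["cy"]],[0,0,1]]);q=k["orientation"]
rv=R.from_quat([q[1],q[2],q[3],q[0]]).inv(); p=np.array(telemetry.current_ee_pos()); t=telemetry.current_tool_rot(); Rt=R.from_quat([t[1],t[2],t[3],t[0]])
for z in (.025,.019,.012,.006,0): 
  print(z,[np.round(cv2.projectPoints(np.array([p+Rt.apply([x,0,z])]),rv.as_rotvec(),rv.apply(-np.array(k["position"])),K,np.array(k["D"],float))[0].ravel(),1).tolist() for x in (-.008,.008)])
for z in np.arange(.14,.099,-.004):
    h=r.move_l(at(0,z)[0],vel=0.03,guard=3.5)
    if h: break
print(h,round(tip(),4),np.round(telemetry.current_wrist_force(),1),telemetry.current_t())
im=vision.snapshot("wrist"); s=vision.snapshot("side")
c=cv2.resize(s[180:280,234:334],(400,400),interpolation=cv2.INTER_CUBIC)
cv2.imwrite("pics/e.png",np.hstack([c,im[60:460,120:520]])[...,::-1])
E
```

```text
0.025 [[315.3, 277.9], [315.2, 254.3]]
0.019 [[315.3, 281.1], [315.2, 257.0]]
0.012 [[315.2, 285.2], [315.2, 260.3]]
0.006 [[315.2, 288.8], [315.1, 263.3]]
0 [[315.1, 292.7], [315.1, 266.5]]
True 0.1087 [-1.  -1.2  6.7] 18.575
```

View pics/e.png

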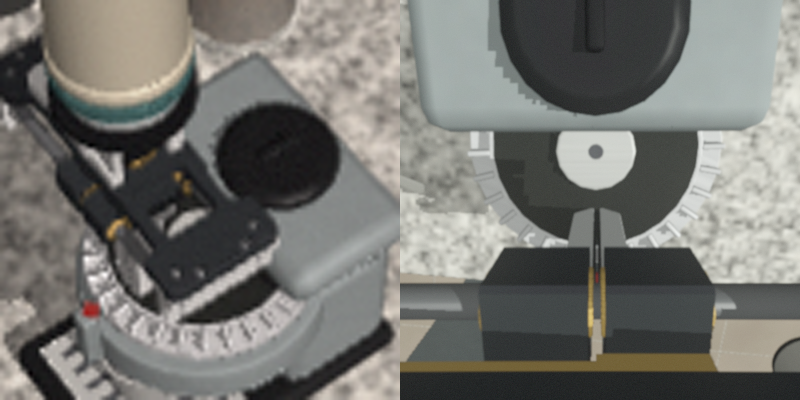

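```bash
python3 - <<'E'
from h import *
z=tip()
print("now",round(z,4),np.round(telemetry.current_wrist_force(),1),np.round(telemetry.current_torque(),3))
for dz in (.006,.003,.001,0,-.001,-.002,-.003,-.004,-.005):
    r.move_l(at(0,z+dz)[0],vel=0.02); r.hold(.1)
    F=[telemetry.current_wrist_force() for _ in range(3)]; F=np.mean(F,0)
    print(dz,round(tip(),4),np.round(F,1),np.round(telemetry.current_torque(),3))
    if F[2]>16: break
print(telemetry.current_t())
E
```

```text
now 0.109 [-0.6  0.1  6. ] [ 0.047  0.241 -0.004]
0.006 0.1147 [-0.1  0.2  0. ] [-0.005  0.138 -0.06 ]
0.003 0.1119 [-1.   0.1  0.4] [ 0.026  0.155 -0.035]
0.001 0.1106 [-0.3  0.3  4.5] [ 0.004  0.323 -0.01 ]
0 0.1096 [-0.8  0.1  6. ] [ 0.023  0.352 -0.006]
-0.001 0.1086 [-1.2 -0.1  6.7] [ 0.028  0.39  -0.028]
-0.002 0.1077 [-1.1  1.   6.8] [ 0.034  0.369 -0.008]
-0.003 0.1068 [-1.6  1.4  7.2] [ 0.09   0.397 -0.002]
-0.004 0.1058 [-0.9 -0.4  8.7] [ 0.061  0.419 -0.009]
-0.005 0.1049 [-2.1  0.1  8.7] [0.091 0.483 0.033]
22.1083
```

The force rises like the collar's spring: about 5 N at first contact, then 0.6 N/mm. So it is the collar, and contact comes at a nominal tip z of about 0.111, meaning the fingertips are effectively shorter than stated. In the picture the tips stand on the rubber at the front, around (597,210) in the wrist half, and the body is clear of the hood. From here I use the felt height: press to the bottom, do a first stroke, then look.

```bash
cat >> h.py <<'E'
ZC=0.111; ZP=ZC-0.0084
def press(phi):
    r.move_to(*at(phi,ZC+.012)); f0=fz()
    r.move_l(at(phi,ZC+.003)[0],vel=0.06)
    h=r.move_l(at(phi,ZP)[0],vel=0.02,guard=13); print("press",h,round(tip(),4),fz()-f0)
    return not h
def lift():
    p=telemetry.current_ee_pos(); r.move_l([p[0],p[1],ZC+.016+r.nose_length],vel=0.04)
def look(name):
    s=vision.snapshot("side"); im=vision.snapshot("wrist")
    for c in ("side","wrist"):
        print(c,[(np.round(x["at"],4).tolist(),round(x["score"],2),"ang",round(float((np.arctan2(x["at"][1]-C[1],x["at"][0]-C[0])-YAW-np.pi+1)%(2*np.pi)-1),3)) for x in models.mark_of("mark",c)[:2]])
    cv2.imwrite(f"pics/{name}.png",np.hstack([cv2.resize(s[180:280,234:334],(400,400),interpolation=cv2.INTER_CUBIC),im[60:460,120:520]])[...,::-1])
    print("t",telemetry.current_t())
E
python3 - <<'E'
from h import *
r.move_l(at(0,ZP)[0],vel=0.02,guard=8); print(round(tip(),4),fz())
stroke(0,-1.05,ZP)
lift(); look("f")
E
```

```text
0.1035 9.0
forces [[-2.0, 0.3, 8.8], [-1.6, 0.6, 9.4], [-2.0, 1.6, 9.0], [-1.6, 1.0, 9.5]] tip 0.1037
side [([0.4821, -0.175, 0.1401], 0.87, 'ang', 1.737), ([0.4206, -0.4506, -0.0009], 0.72, 'ang', 1.331)]
wrist [([0.4799, -0.1737, 0.1376], 0.7, 'ang', 1.705)]
t 24.9583
```

View pics/f.png

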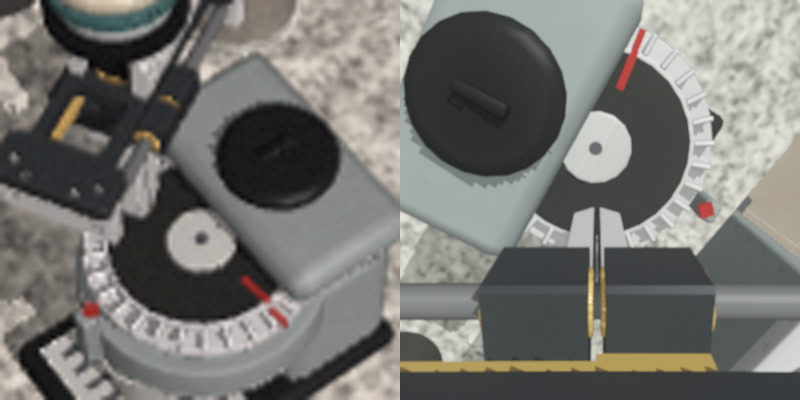

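The red mark is out from under the hood, at (265,300) in the side half and (632,60) in the wrist half. Its angle is about 1.7 rad, so the collar turns by what the finger commands. Next comes a stroke of 1.3 rad, then another look before the last part.

```bash
sed -i 's/^ZC=0.111; ZP=ZC-0.0084/ZC=0.111; ZP=ZC-0.009/' h.py; python3 - <<'E'
from h import *
if press(0.6):
    stroke(0.6,-0.7,ZP)
lift(); 
r.move_to(*at(-1.0,0.2)); look("g")
E
```

```text
press False 0.1033 8.5
forces [[-1.6, -1.0, 8.6], [-1.0, -0.8, 8.5], [-0.4, -1.1, 8.0], [-1.2, 0.0, 7.5], [-1.4, -0.2, 8.7]] tip 0.1034
side [([0.4186, -0.1528, 0.1379], 0.75, 'ang', 0.5)]
wrist [([0.4148, -0.1452, 0.141], 0.78, 'ang', 0.354)]
t 31.0
```

View pics/g.png

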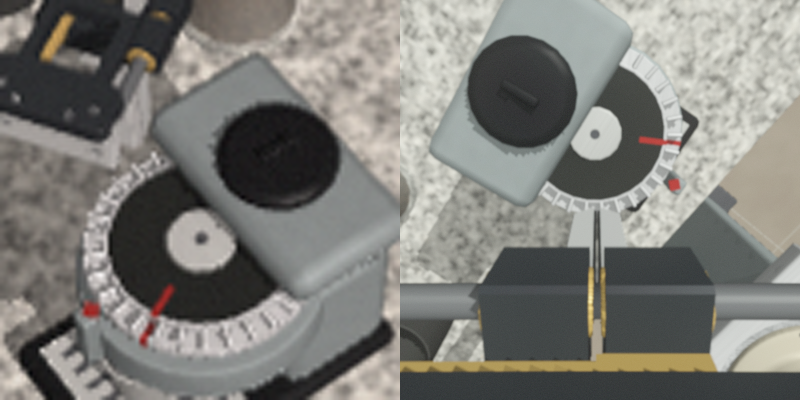

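The mark is now at (681,143) and the pointer at (673,185) around the hub (595,133) in the wrist half. That is about 27°, nearest to two index steps (24°), which fits the commanded turn. I turn two steps more and check from straight above.

```bash
python3 - <<'E'
from h import *
if press(-0.15):
    stroke(-0.15,-0.15-0.425,ZP)
lift()
u=np.array([np.cos(YAW),np.sin(YAW)]); p=C-0.1*u
r.move_to([*p,0.26],down(YAW)); r.hold(.2)
look("h"); im=vision.snapshot("wrist")
cv2.imwrite("pics/h2.png",cv2.resize(im[100:300,200:430],(800,696))[:600,:,::-1])
for c in ("wrist",):
  for t in ("collar_axis","pointer"): print(t,[np.round(x["at"],4).tolist() for x in models.mark_of(t,c)[:1]])
E
```

```text
press False 0.1032 10.799999999999999
forces [[-1.6, 0.6, 8.1], [-1.6, 0.5, 8.4]] tip 0.1033
side []
wrist [([0.4093, -0.1244, 0.1392], 0.61, 'ang', -0.019)]
t 35.5333
collar_axis [[0.4673, -0.119, 0.139]]
pointer [[0.3992, -0.1288, 0.143]]
```

View pics/h.png

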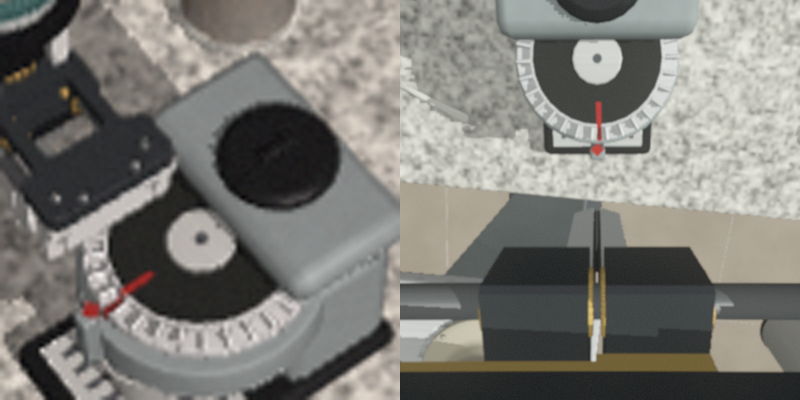

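The mark, running from (598,102) to (600,138), points at the pointer (597,150) and the hub (597,58) lies on the same line. I do one numerical check of the angle and hand in if it agrees.

```bash
python3 - <<'E'
from h import *
im=vision.snapshot("wrist").astype(int); k=vision.get_calibration("wrist")
K=np.array([[k["fx"],0,k["cx"]],[0,k["fy"],k["cy"]],[0,0,1]]);q=k["orientation"];Rw=R.from_quat([q[1],q[2],q[3],q[0]])
m=(im[...,0]>1.8*im[...,1])&(im[...,0]>90)
def pt(u,v,z):
    a=cv2.undistortPoints(np.array([[[u,v]]],float),K,np.array(k["D"],float))[0,0]; d=Rw.apply([a[0],a[1],1]); p=np.array(k["position"]); return (p+d*(z-p[2])/d[2])[:2]
box=lambda v0,v1:[(x+300,y+v0) for y,x in np.argwhere(m[v0:v1,300:336])]
mk=np.array([pt(u,v,.139) for u,v in box(155,202)]); pp=np.mean([pt(u,v,.139) for u,v in box(204,220)],0)
hub=pt(317,118,.142)
a=np.unwrap([np.arctan2(*(hub-pp)[::-1]),np.arctan2(*(hub-mk.mean(0))[::-1])])
print(len(mk),"hub",hub,"ptr",pp,"angle",round(a[1]-a[0],3),"radii",np.linalg.norm(mk-hub,axis=1).min(),np.linalg.norm(mk-hub,axis=1).max())
if abs(a[1]-a[0])<0.06: print(r.sign_off())
E
```

```text
166 hub [ 0.46785998 -0.12087245] ptr [ 0.39039978 -0.12788437] angle 0.021 radii 0.03608798779380059 0.06854661595278244
the job is handed in; nothing more can be done
None
```

The job is handed in: the collar's red mark stands at the pointer (measured 0.02 rad off, within the 0.023 play). I judged it sprung up and locked from that angle, without touching it again; only the finger touched the grinder, and the cup and other loose things were not touched.

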